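# Hang the slotted scraper back on its stud

### The job

The steel bar scraper has dried in the grooved black block. Lift it out by its wooden handle and hang it on the headed stud of the accessory stand: slide its open side slot sideways over the stud, behind the stud's head, then let it drop so that the stud sits in the upturned end of the slot, and let go so that it hangs there freely, straight and still. The stud's height is only roughly known, so feel your way on gently without forcing the stand, and leave the other things on the counter alone.

Things in the scene. Friction and masses are not known exactly. Their poses are not given: they have to be found in the camera images.
- scraper: Loose scraper, 0.45-0.65 kg: upright flat steel plate 5 mm thick (its x), wooden handle on top. Origin: plate's bottom edge below the handle; y along the plate, z up. Plate: y -52 to +60 mm up to z 80; y -52 to +42 mm for z 92-136. Starts upright in the block's groove, 40 mm deep, about 1 mm play. It must travel towards its own +y to go onto the stud.
- grip (a point): Middle of the scraper's wooden handle, 30 mm (y) by 22 mm (x), 44 mm tall; 164 mm above the plate's bottom edge; axes as the scraper. Fingers closing along y, across the 30 mm, hold the plate stiffest.
- seat (a point): Point of the scraper where the stud's axis lies when it hangs home: 100 mm above the plate's bottom edge, 64 mm below the grip point, y = 0. It is in the slot's upturned inner end: a leg 12 mm wide (scraper y -6 to +6 mm) that rises from the slot to z = 104 mm.
- lip (a point): On the scraper at y = 51, z = 80 mm: top edge of the lower lip. The slot, 12 mm high (scraper z 80-92 mm), opens at the +y edge and runs in to y = -6 mm. The lip under it sticks out 18 mm further in +y (y 42-60 mm) than the plate above the slot, so it can be raised against the stud's underside to feel for its height.
- rack: Fixed accessory stand, z up, origin under its foot's centre. Dark foot 110 (x) by 120 (y) by 8 mm; upright dark steel post 50 mm wide (y), 12 mm thick, 190 mm high, front face at x = -20.5 mm looking to the stand's +x, away from the robot. A headed steel stud stands out of that face along +x.
- channel (a point): On the stand: middle of the stud neck's length (stand x = -10, y = 0) at mid height range, 165 mm above the counter. The stud is clamped rigidly in an upright channel; its axis is 12 mm below to 12 mm above this point, not measured. Stud: washer 20 mm dia. (x -20.5 to -17.5), neck 8 mm dia. (x -17.5 to -2.5; the plate goes here), head 22 mm dia. (x -2.5 to +2.5).
- block: Fixed black drying block, 70 (x) by 150 (y) by 48 mm high, with a groove 8 mm wide and 116 mm long along its y, 40 mm deep, in which the scraper stands. Origin: centre of its underside.
- tamper: Bystander: coffee tamper with wooden handle, 58 mm diameter, 82 mm tall. Origin under its centre.
- leveller: Bystander: black puck with wooden top, 58 mm diameter, 30 mm tall. Origin under its centre.
- shot_glass: Bystander: small glass, 54 mm diameter, 60 mm tall. Origin under its centre.
- jug: Bystander: clear plastic jug, 104 mm diameter, 130 mm tall. Origin under its centre.
- pitcher: Bystander: steel milk pitcher, 84 mm diameter, 100 mm tall. Origin under its centre.
- cup: Bystander: white cup, 76 mm diameter, 65 mm tall. Origin under its centre.
- brush: Bystander: counter brush lying flat. Origin under its middle.
There are look-alikes about, which are no part of the job. Leave any green or pink look-alike of the block alone.

How it is judged:
On the way, in this order (a step that is already met when the one before it is completed fails the run):
1. the scraper is lifted clear of the drying block (z of seat in the frame of block above 0.16 m and contact force between scraper and block below 0.1 N), for 0.1 s.
2. the slot is slid over the stud to its inner end, behind the head (x of seat in the frame of channel between -0.008 and 0.008 m and y of seat in the frame of channel between -0.008 and 0.008 m and z of seat in the frame of channel between -0.016 and 0.03 m), for 0.1 s.
At the end, for the whole second after the job is handed in: The scraper hangs at rest on the stud: seat point within 6 mm of the stud's line sideways, 8 mm along the neck and within 16 mm of the channel point in height, its weight (over 2 N) on the stand, within 0.15 rad of upright and 0.3 rad of square to the stud (x of seat in the frame of channel between -0.008 and 0.008 m and y of seat in the frame of channel between -0.006 and 0.006 m and z of seat in the frame of channel between -0.016 and 0.016 m and contact force between scraper and rack above 2 N and angle between scraper's own z axis and vertical below 0.15 rad and angle between the x axis of scraper and the x axis of rack, either way round below 0.3 rad and linear speed of scraper below 0.03 m/s and angular speed of scraper below 0.3 rad/s); the robot touches nothing.
It fails at once if the stand or its stud is pressed with more than 25 N (contact force between rack and anything else above 25 N).
It fails at once if a bystander is pushed more than 25 mm (distance of any of tamper, leveller, shot_glass, jug, pitcher, cup, brush from where it was at the start of the episode above 0.025 m).
It also fails if it takes over 61 s, if anything falls off the work surface, if the arm or the gripper's body presses on something with over 40 N, if the wrist force passes 120 N, or if a joint passes its speed limit or range.

### The arm

A 7-joint arm with a two-finger parallel gripper is mounted at the origin on the work surface. World frame = base frame: x ahead of the robot, y to its left, z up, the work surface at z = 0. Lengths are in m, angles in rad, forces in N, time in s.
With the tool pointing down it reaches from about 0.35 to 0.9 m from the base axis. Payload 8.1 kg.
Tool frame: the origin (TCP) lies midway between the tips of the shut fingers; the grasp point (between the pads) lies 19 mm behind it; z points along the fingers, x is the direction in which the jaws open and shut, and the axes are right-handed (so a half turn about z gives the same grasp; the last joint's range is limited). The gripper opens to 92 mm and grips with 3 to 60 N. Pads are 19 mm wide; open, the fingers measure 130 mm over their backs; the gripper's body (75 mm by 190 mm) begins 47 mm behind the grasp point.
Start: joints at [-1.403, 0.434, 0.025, 1.573, -0.012, 1.134, -0.075], TCP at [0.167, 0.602, 0.203] pointing down, gripper open.
Joint ranges: [-2.62, 2.62], [-0.44, 2.09], [-1.27, 1.32], [0.08, 2.57], [-1.32, 4.46], [0.12, 2], [-2.74, 2.74]. Speed limits (rad/s): [2.22, 2.22, 3.01, 3.01, 3.14, 3.14, 3.14].

### API

Orientations are given as a rotation vector (axis times angle).
In Python, from cell import arm gives the robot as it stands. The module is installed in compiled form; this text tells all that it offers.
- The arm moves only by the tool play_rows, never from a script. Its argument "motion" is a list of rows, each a list of 7 numbers: the gripper's target within -1 to 1 (fully open at 1, half-way at 0, shut at -1), then the shift along the tool's x, y, z in mm, then the turn, a rotation vector about the tool's x, y, z in rad. In form: [[claw, tx, ty, tz, ax, ay, az], ...]. A call has 1 to 10 rows; each row is the pose to reach, as a shift and turn from the pose measured when the call began, along the tool's axes at that moment; what a row does not reach only later rows make up. A row lasts 1/10 s, in which the tool goes at most 50 mm and 8.59 degrees, less where a joint would pass 70% of its speed; a pose out of reach is approached as far as the arm can. A call with a gripper value outside its range is refused whole. The fingers move at their own pace and stop on an object; "force" is the grip in N (left out, the last holds). Time passes only in rows, so rows that repeat a pose let the fingers close. It gives the time, the measured TCP pose, the force and the opening at its end, in the units of the state.
- arm.observe(): the state, without advancing time (a new reading comes with each control period).
- arm.get_image(name): name is "scene" or "top" or "wrist"; returns a dict with "img" (400x640x3 uint8, blue, green, red), "depth" (400x640 float32, m along the optical axis (not along the pixel's ray), 0 where there is no reading), "K" (3x3 intrinsics, pixels), "k1" (the pictures are not rectified: a ray, as slopes to the right and down, at radius r is drawn at 1 + k1 r^2 times it, then the intrinsics apply), "rvec" (rotation vector, rad) and "tvec" (3), from world to camera coordinates, as OpenCV has them. Camera axes: x right, y down, z forward; pixel columns grow to the right and rows downward; lengths in m; the calibration is good to about 2 mm. A picture is of the moment at which its call begins.
- arm.sign_off(): hands the job in, once; it reports no verdict.
Trained networks look in a picture, given as the dict that the camera call returned (one of the last four; its "shot" number tells which), for a name from the list of things; names that differ only in an ending like _2 or _b are one class to them, and where a whole thing is asked for, a point or a joint stands for the part that bears it (a point fixed in the world has none). Each returns a list of dicts, best first, with "score" (0 to 1); they miss things now and then, are a little off and sometimes report something else, mostly with a low value. They report only what shows in the picture. A call takes as long as a camera call. They do not tell look-alikes from the thing itself.
- arm.look_for(picture, query): "box" ([left, top, width, height] as shares, 0 to 1, of the picture: columns of its width, rows of its height, round what is visible of it).
The state is a dict: "clock": time; "joints": joint angles; "dq": joint speeds; "joint_efforts": joint torques, N m; "position": TCP position; "ee_rot": TCP orientation; "force": force on the tool from outside, world axes, zero at the start; "ft_torque": the same for the moment, N m; "width": opening from 0.0 (shut) to 1.0 (fully open).
Only numpy, scipy, OpenCV 4.12 (cv2) and the standard library are available. Lean on these libraries where they do the work, as an engineer would, in place of code of your own. Each camera call takes 0.05 s, during which the arm holds its last target. There are 200 camera calls.

## Working session

There is one attempt and no reset: what is moved stays moved. The work goes in short steps, Python scripts to look and compute and a tool call to move; the robot and the scene stay as the last step left them, time stands still between calls to the robot, and variables do not carry over. Pictures are saved under pics/ and viewed, on a budget of 10 in all, crops included, one or two more only if the job needs it, and the job is handed in when it is done.

Besides the shell and the picture viewer there is one more tool, called as name(argument=value, ...) on one line, values as JSON. play_rows: Moves the arm, as the interface text tells. Its arguments: {"type":"object","properties":{"motion":{"type":"array"},"force":{"type":"number"}},"required":["motion"]}

```bash
mkdir -p pics; cat > h.py <<'E'
import numpy as np, cv2
from scipy.spatial.transform import Rotation as R
from cell import arm
def cloud(p):
    """world xyz per pixel (nan where no depth)"""
    K=p["K"];k=p["k1"];h,w=p["depth"].shape
    u,v=np.meshgrid(np.arange(w),np.arange(h))
    pts=np.stack([u.ravel(),v.ravel()],1).astype(np.float64)[:,None]
    n=cv2.undistortPoints(pts,np.array(K,float),np.array([k,0,0,0],float)).reshape(h,w,2)
    d=np.where(p["depth"]>0,p["depth"],np.nan)
    c=np.dstack([n[...,0]*d,n[...,1]*d,d])
    M=R.from_rotvec(np.ravel(p["rvec"])).as_matrix()
    return (c-np.ravel(p["tvec"]))@M
def proj(p,X):
    r,_=cv2.projectPoints(np.atleast_2d(np.array(X,float)),np.array(p["rvec"],float),np.array(p["tvec"],float),np.array(p["K"],float),np.array([p["k1"],0,0,0],float))
    return r[:,0]
E
cat > a.py <<'E'
from h import *
s=arm.observe();print({k:np.round(v,3).tolist() for k,v in s.items()})
for c in ["scene","top"]:
    p=arm.get_image(c);C=cloud(p);im=p["img"].copy()
    np.savez(f"{c}0.npz",C=C,img=p["img"],**{k:p[k] for k in("K","k1","rvec","tvec","depth")})
    print(c,"campos",-R.from_rotvec(np.ravel(p["rvec"])).as_matrix().T@np.ravel(p["tvec"]))
    for q in ["scraper","rack","block","grip"]:
        for r in arm.look_for(p,q)[:3]:
            l,t,w,h=np.array(r["box"])*[640,400,640,400]
            m=C[int(t):int(t+h)+1,int(l):int(l+w)+1].reshape(-1,3)
            print(q,round(r["score"],2),np.round([l,t,w,h]),np.round(np.nanmedian(m,0),3), np.round(np.nanmax(m[:,2]),3))
    cv2.imwrite(f"pics/{c}0.png",im)
E
python3 a.py
```

```text
{'clock': 0.0, 'joints': [-1.403, 0.435, 0.025, 1.574, -0.012, 1.134, -0.075], 'dq': [-0.0, 0.0, 0.0, 0.0, -0.003, -0.001, 0.001], 'joint_efforts': [0.001, -66.784, 0.986, -31.445, -0.06, 0.043, 0.0], 'position': [0.167, 0.602, 0.202], 'ee_rot': [2.5, 1.901, -0.002], 'force': [-0.26, -0.251, -0.343], 'ft_torque': [0.038, -0.001, -0.052], 'width': 1.002}
scene campos [1.4637406  0.04535289 0.96164068]
scraper 0.89 [350. 195.  37.  40.] [0.505 0.146 0.059] 0.198
scraper 0.67 [343. 222.  51.  33.] [0.53  0.149 0.035] 0.104
scraper 0.58 [241. 196.  48.  67.] [ 0.518 -0.19   0.004] 0.195
rack 0.78 [244. 197.  46.  65.] [ 0.519 -0.184  0.004] 0.195
block 0.95 [352. 257.  53.  30.] [0.677 0.177 0.043] 0.054
block 0.62 [343. 221.  50.  33.] [0.527 0.149 0.037] 0.107
block 0.44 [349. 197.  37.  39.] [0.505 0.142 0.058] 0.198
grip 0.66 [348. 197.  40.  36.] [0.504 0.146 0.057] 0.198
top campos [ 0.27930044 -0.03106399  1.34321856]
scraper 0.76 [256. 203.  37.  19.] [0.504 0.136 0.049] 0.198
rack 0.62 [358. 191.  45.  44.] [ 0.523 -0.174  0.006] 0.194
block 0.97 [241. 154.  53.  28.] [0.659 0.177 0.045] 0.056
block 0.84 [245. 202.  57.  32.] [0.497 0.142 0.045] 0.198
block 0.65 [213. 248.  57.  46.] [0.337 0.232 0.004] 0.056
grip 0.61 [255. 203.  36.  17.] [0.506 0.138 0.051] 0.198
```

```bash
python3 - <<'E'
import cv2,numpy as np
a=cv2.imread('pics/scene0.png')[150:320,200:460];b=cv2.imread('pics/top0.png')[130:310,190:440]
a=cv2.resize(a,(800,523));b=cv2.resize(b,(800,576))
cv2.imwrite('pics/a1.png',a);cv2.imwrite('pics/b1.png',b)
E
```

```text
(no output)
```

View pics/a1.png

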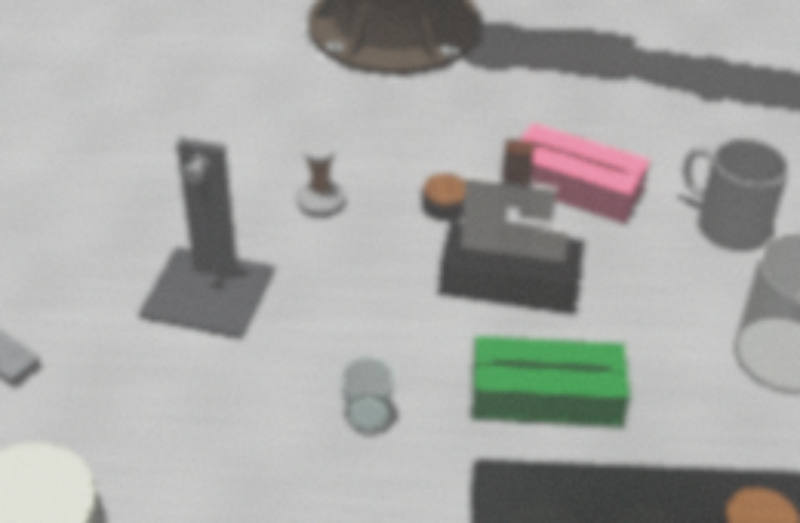

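View pics/b1.png

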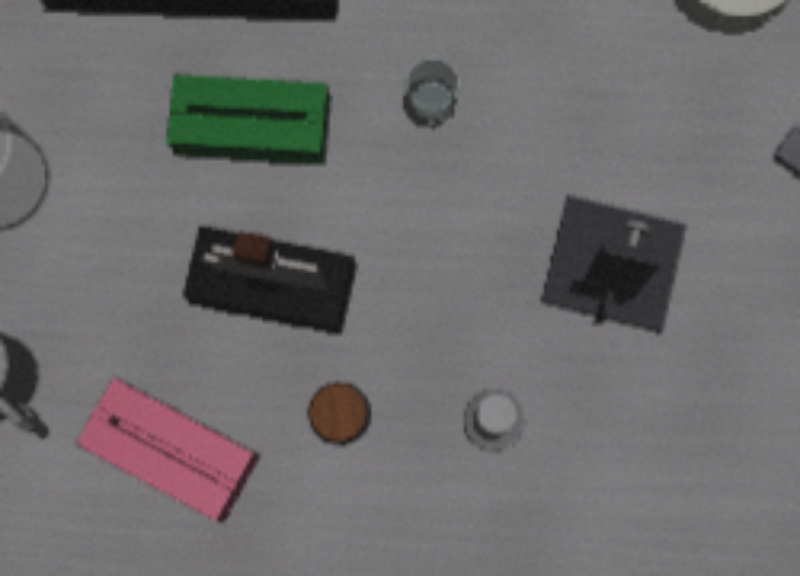

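The real block is the black one in the scene crop at (510,260), with the scraper standing in it. Green (550,380) and pink (585,165) are look-alikes, and the enlarged crop confirms this. The slot opens towards image right, which is world +y. The stand is at (205,240) with its stud towards the camera.

```bash
cat > m.py <<'E'
from h import *
def measure(Cs):
    P=np.concatenate([c.reshape(-1,3) for c in Cs]);P=P[~np.isnan(P).any(1)]
    def box(lo,hi): return P[((P>lo)&(P<hi)).all(1)]
    def rep(n,Q):
        if len(Q)<8: print(n,len(Q));return
        (c,s,a)=cv2.minAreaRect(Q[:,:2].astype(np.float32)*1000)
        print(n,len(Q),"mean",Q.mean(0).round(4),"rect c",np.round(c,1),"size",np.round(s,1),"ang",round(a,1),"z",np.percentile(Q[:,2],[2,50,98]).round(4))
    rep("post top",box([.4,-.3,.18],[.62,-.1,.21]))
    rep("post+stud",box([.4,-.3,.10],[.62,-.1,.21]))
    rep("foot",box([.4,-.3,.004],[.62,-.1,.014]))
    rep("handle",box([.4,.05,.155],[.62,.25,.21]))
    rep("handletop",box([.4,.05,.188],[.62,.25,.21]))
    rep("plate",box([.4,.05,.06],[.62,.25,.14]))
    rep("blocktop",box([.4,.05,.042],[.575,.25,.053]))
if __name__=="__main__":
    for c in ("scene0","top0"):
        print(c);measure([np.load(c+".npz")["C"]])
E
python3 m.py
```

```text
scene0
post top 94 mean [ 0.5219 -0.178   0.1879] rect c [ 521.9 -175.7] size [41.4 44.8] ang 26.8 z [0.1802 0.1889 0.1948]
post+stud 381 mean [ 0.523  -0.1772  0.1529] rect c [ 523.9 -176. ] size [40.9 47.9] ang 19.8 z [0.1019 0.157  0.1934]
foot 890 mean [ 0.5444 -0.1895  0.0084] rect c [ 510.2 -200.9] size [197.5 217.7] ang 89.3 z [0.0041 0.0087 0.0129]
handle 136 mean [0.5144 0.1411 0.1806] rect c [510.6 141.7] size [29.9 27.1] ang 78.5 z [0.1565 0.1835 0.1958]
handletop 54 mean [0.5099 0.1417 0.1935] rect c [508.9 142. ] size [28.6 23.6] ang 78.5 z [0.1894 0.1938 0.1961]
plate 541 mean [0.5086 0.14   0.0994] rect c [508.2 145.6] size [112.4  12.1] ang 82.3 z [0.0615 0.0998 0.1383]
blocktop 490 mean [0.5216 0.145  0.0482] rect c [509.1 145.7] size [150.9  74.7] ang 81.9 z [0.043  0.0484 0.0522]
top0
post top 103 mean [ 0.5135 -0.1798  0.1878] rect c [ 522.6 -182.4] size [48.9 34.5] ang 75.8 z [0.1806 0.1885 0.1937]
post+stud 246 mean [ 0.513  -0.1792  0.1645] rect c [ 523.4 -182.4] size [49.7 36.3] ang 76.9 z [0.1051 0.1748 0.1932]
foot 1021 mean [ 0.5309 -0.1864  0.0074] rect c [ 509.9 -200.9] size [216.8 200.8] ang 0.8 z [0.0041 0.007  0.0125]
handle 122 mean [0.5012 0.1388 0.1873] rect c [503.  140.1] size [29.6 21.8] ang 82.4 z [0.1578 0.1922 0.1977]
handletop 86 mean [0.5031 0.1403 0.1934] rect c [503.4 140.1] size [29.4 21.1] ang 83.7 z [0.1894 0.1933 0.1979]
plate 135 mean [0.5013 0.1386 0.0951] rect c [503.9 144.2] size [110.9   5.7] ang 81.1 z [0.0612 0.0899 0.1389]
blocktop 785 mean [0.4984 0.1425 0.0472] rect c [503.9 144.8] size [150.1  70.1] ang 80.7 z [0.0427 0.0471 0.052 ]
```

```bash
cat > g.py <<'E'
from h import *
import sys
def go(x,y,z,yaw,flip=0):
    """shift (mm) & turn to tool-down pose whose x axis is at yaw deg in world"""
    s=arm.observe();T=R.from_rotvec(s["ee_rot"])
    c=R.from_euler('z',yaw,degrees=True)*R.from_euler('x',180,degrees=True)
    d=T.inv().apply(np.array([x,y,z])-s["position"])*1000
    print("t",s["clock"],"pos",np.round(s["position"],4),"xaxis yaw",np.round(np.degrees(np.arctan2(*T.apply([1,0,0])[1::-1])),1),"F",np.round(s["force"],2),"w",s["width"])
    print("tilt",T.apply([0,0,1]).round(4))
    print("SHIFT",d.round(1),"TURN",(T.inv()*c).as_rotvec().round(3))
if __name__=="__main__": go(*map(float,sys.argv[1:]))
E
python3 g.py .505 .142 .30 81.5; python3 g.py .505 .142 .30 -98.5
```

```text
t 0.5 pos [0.1672 0.6022 0.2028] xaxis yaw 74.5 F [0.28 0.1  0.16] w 0.9999395897425909
tilt [ 0. -0. -1.]
SHIFT [-353.   448.6  -97.2] TURN [ 0.     0.    -0.123]
t 0.5 pos [0.1672 0.6022 0.2028] xaxis yaw 74.5 F [0.28 0.1  0.16] w 0.9999395897425909
tilt [ 0. -0. -1.]
SHIFT [-353.   448.6  -97.2] TURN [ 0.    -0.     3.019]
```

play_rows(motion=[[1,0,0,-50,0,0,0],[1,-25,32,-97,0,0,-0.02],[1,-55,70,-97,0,0,-0.04],[1,-85,108,-97,0,0,-0.06],[1,-115,146,-97,0,0,-0.08],[1,-145,184,-97,0,0,-0.1],[1,-175,222,-97,0,0,-0.123],[1,-205,260,-97,0,0,-0.123],[1,-235,298,-97,0,0,-0.123],[1,-260,330,-97,0,0,-0.123]])

```text
clock: 1.5
position: [0.417, 0.2608, 0.3002]
ee_rot: [2.381, 2.049, 0.001]
force: [1.1, 0.1, -0.4]
width: 1.001
```

```bash
python3 g.py .505 .142 .28 81.5
```

```text
t 1.5 pos [0.417  0.2608 0.3002] xaxis yaw 81.4 F [ 1.13  0.14 -0.43] w 1.0009776610329952
tilt [ 8.e-04  3.e-04 -1.e+00]
SHIFT [-104.3  104.7   20.3] TURN [ 0.001 -0.    -0.001]
```

play_rows(motion=[[1,-35,35,0,0,0,0],[1,-70,70,10,0,0,0],[1,-104,104,20,0,0,0],[1,-104,104,20,0,0,0],[1,-104,104,20,0,0,0]])

```text
clock: 2.0
position: [0.5047, 0.141, 0.28]
ee_rot: [2.384, 2.045, 0.0]
force: [-0.8, 1.2, -0.0]
width: 1.0
```

```bash
cat > w.py <<'E'
from h import *
from m import measure
import sys
p=arm.get_image("wrist");C=cloud(p);n=sys.argv[1]
np.savez(n+".npz",C=C,img=p["img"],**{k:p[k] for k in("K","k1","rvec","tvec","depth")})
cv2.imwrite(f"pics/{n}.png",p["img"])
print("cam",-R.from_rotvec(np.ravel(p["rvec"])).as_matrix().T@np.ravel(p["tvec"]))
measure([C])
E
python3 w.py w1; python3 g.py .505 .142 .155 81.5
```

```text
cam [0.43099253 0.15363544 0.46056017]
post top 193 mean [ 0.5136 -0.1658  0.1865] rect c [ 516.1 -166.8] size [26.1 10.2] ang 76.3 z [0.1803 0.1879 0.19  ]
post+stud 1729 mean [ 0.5116 -0.1703  0.144 ] rect c [ 514.3 -176.3] size [51.6 12.8] ang 77.8 z [0.1018 0.1422 0.189 ]
foot 3108 mean [ 0.5376 -0.1725  0.0066] rect c [ 533.5 -181.6] size [120.7 105.9] ang 77.8 z [0.0047 0.0066 0.0099]
handle 930 mean [0.5031 0.1439 0.1878] rect c [505.7 143.6] size [30.1 21.3] ang 81.8 z [0.1591 0.192  0.1938]
handletop 723 mean [0.5053 0.1435 0.1922] rect c [505.8 143.6] size [30.1 21.3] ang 81.6 z [0.1894 0.1923 0.1939]
plate 980 mean [0.5042 0.1444 0.0964] rect c [506.6 147.6] size [111.6   5.2] ang 81.1 z [0.062  0.0893 0.1367]
blocktop 3377 mean [0.4976 0.151  0.0465] rect c [506.4 147.7] size [150.   69.6] ang 81.2 z [0.0442 0.0465 0.0483]
t 2.05 pos [0.5041 0.1427 0.2802] xaxis yaw 81.4 F [-0.58  0.54  0.13] w 1.0002323025911268
tilt [ 4.e-04  6.e-04 -1.e+00]
SHIFT [ -0.7   0.9 125.2] TURN [ 0.    -0.001 -0.002]
```

View pics/w1.png

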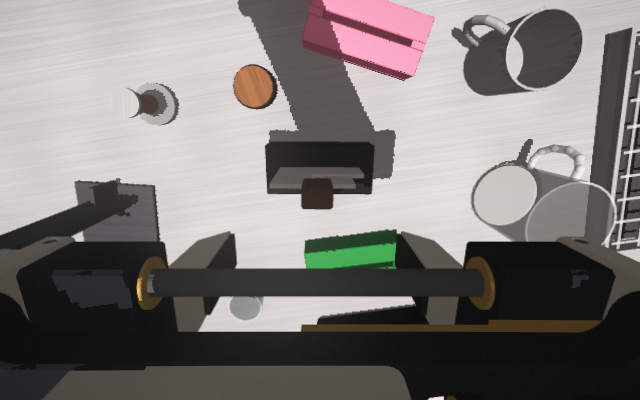

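The handle is at wrist pixel (317,194), with the black block under it. All the sizes match.

```bash
python3 g.py .5056 .1436 .155 81.3
```

```text
t 2.05 pos [0.5041 0.1427 0.2802] xaxis yaw 81.4 F [-0.58  0.54  0.13] w 1.0002323025911268
tilt [ 4.e-04  6.e-04 -1.e+00]
SHIFT [  1.    1.3 125.2] TURN [ 0.    -0.001  0.002]
```

play_rows(motion=[[1,1,1.3,35,0,0,0.002],[1,1,1.3,75,0,0,0.002],[1,1,1.3,110,0,0,0.002],[1,1,1.3,125,0,0,0.002],[1,1,1.3,125,0,0,0.002],[-1,1,1.3,125,0,0,0.002],[-1,1,1.3,125,0,0,0.002],[-1,1,1.3,125,0,0,0.002],[-1,1,1.3,125,0,0,0.002],[-1,1,1.3,125,0,0,0.002]], force=50)

```text
clock: 3.05
position: [0.5059, 0.1437, 0.1557]
ee_rot: [-2.384, -2.046, -0.002]
force: [0.4, -1.0, 0.1]
width: 0.614
```

```bash
python3 g.py .5056 .1436 .355 81.3
```

```text
t 3.05 pos [0.5059 0.1437 0.1557] xaxis yaw 81.3 F [ 0.36 -1.03  0.1 ] w 0.6138310685513865
tilt [ 0.0011  0.0011 -1.    ]
SHIFT [ 1.000e-01 -1.000e-01 -1.993e+02] TURN [ 0.001 -0.001 -0.   ]
```

play_rows(motion=[[-1,0,0,0,0,0,0],[-1,0,0,0,0,0,0],[-1,0,0,0,0,0,0],[-1,0,0,0,0,0,0],[-1,0,0,0,0,0,0],[-1,0,0,0,0,0,0],[-1,0,0,0,0,0,0],[-1,0,0,0,0,0,0],[-1,0,0,0,0,0,0],[-1,0,0,0,0,0,0]])

```text
clock: 4.05
position: [0.5059, 0.1435, 0.1557]
ee_rot: [2.384, 2.046, 0.002]
force: [-0.2, -2.2, 1.8]
width: 0.317
```

```bash
python3 g.py .5056 .1436 .355 81.3
```

```text
t 4.05 pos [0.5059 0.1435 0.1557] xaxis yaw 81.3 F [-0.22 -2.21  1.76] w 0.3168921947993694
tilt [ 1.1e-03  9.0e-04 -1.0e+00]
SHIFT [ 2.000e-01 -1.000e-01 -1.993e+02] TURN [ 0.001 -0.001 -0.   ]
```

play_rows(motion=[[-1,0,0,-8,0,0,0],[-1,0,0,-20,0,0,0],[-1,0,0,-35,0,0,0],[-1,0,0,-50,0,0,0],[-1,0,0,-75,0,0,0],[-1,0,0,-105,0,0,0],[-1,0,0,-135,0,0,0],[-1,0,0,-165,0,0,0],[-1,0,0,-165,0,0,0],[-1,0,0,-165,0,0,0]], force=55)

```text
clock: 5.05
position: [0.5054, 0.1436, 0.3207]
ee_rot: [-2.383, -2.047, -0.003]
force: [0.4, -0.0, -7.5]
width: 0.321
```

```bash
python3 g.py .54 -.31 .32 77.5
python3 - <<'E'
from h import *
for c in ["scene","top","wrist"]:
    p=arm.get_image(c);C=cloud(p);P=C.reshape(-1,3)
    np.savez(c+"1.npz",C=C,img=p["img"],**{k:p[k] for k in("K","k1","rvec","tvec","depth")})
    m=(P>[.4,.05,.175])&(P<[.62,.25,.297]);Q=P[m.all(1)]
    if len(Q)>8:
        k,s,a=cv2.minAreaRect(Q[:,:2].astype(np.float32)*1000)
        # plate fit x = a + b*y + c*z
        A=np.c_[np.ones(len(Q)),Q[:,1]-.1436,Q[:,2]-.272];co=np.linalg.lstsq(A,Q[:,0],rcond=None)[0]
        print(c,len(Q),np.round(k,1),np.round(s,1),round(a,1),"zmin/max",np.percentile(Q[:,2],[0.5,99.5]).round(4),"fit",co.round(4))
E
```

```text
t 5.05 pos [0.5054 0.1436 0.3207] xaxis yaw 81.3 F [ 0.4  -0.04 -7.49] w 0.32099166578759913
tilt [ 0.0014  0.0015 -1.    ]
SHIFT [-4.432e+02  1.028e+02  1.000e-01] TURN [ 0.001 -0.002  0.066]
scene 1092 [509.1 146.3] [112.3  11.8] 82.5 zmin/max [0.1758 0.2962] fit [ 0.5086  0.1538 -0.0027]
top 88 [496.3 116.4] [53.9  3.1] 83.1 zmin/max [0.1771 0.2588] fit [5.007e-01 1.527e-01 2.000e-04]
wrist 4314 [505.4 147.5] [112.3   6.1] 81.1 zmin/max [0.1779 0.2965] fit [0.5028 0.1594 0.0055]
```

Gripped and lifted: the plate is upright and centred under the TCP. Next I measure the stand and the stud from the pictures already saved.

```bash
cat > r.py <<'E'
from h import *
import sys
def rack(n,z0=.0055,z1=.0105,cen=(.533,-.18),yaw=-12.2):
    D=np.load(n+".npz");P=D["C"].reshape(-1,3);g=D["img"].reshape(-1,3).max(1)
    Q=P[(P[:,2]>.004)&(P[:,2]<.014)&(g<110)&(np.hypot(P[:,0]-cen[0],P[:,1]-cen[1])<.1)]
    if len(Q)>20:
        k,s,a=cv2.minAreaRect(Q[:,:2].astype(np.float32)*1000);print(n,"foot",len(Q),np.round(k,1),np.round(s,1),round(a,1))
    c,s=np.cos(np.radians(yaw)),np.sin(np.radians(yaw))
    L=(P-[cen[0],cen[1],0])@np.array([[c,-s,0],[s,c,0],[0,0,1]])  # rack coords
    for nm,lo,hi in (("posttop",[-.05,-.04,.185],[.0,.04,.2]),("stud",[-.015,-.014,.14],[.012,.014,.2]),("head",[-.0035,-.014,.14],[.012,.014,.2]),("postface",[-.05,-.04,.03],[-.0,.04,.13])):
        S=L[((L>lo)&(L<hi)).all(1)]
        if len(S): print("  ",nm,len(S),"med",np.median(S,0).round(4),"lo",np.percentile(S,5,0).round(4),"hi",np.percentile(S,95,0).round(4))
if __name__=="__main__":
    for n in sys.argv[1:]: rack(n)
E
python3 r.py scene0 top0 w1 scene1 top1 wrist1; python3 g.py .500 -.285 .40 78
```

```text
scene0 foot 194 [ 547.  -184.9] [109.4 101.4] 77.1
   posttop 66 med [-0.0137 -0.0004  0.1905] lo [-0.0228 -0.0235  0.1863] hi [-0.0091  0.0221  0.1942]
   stud 108 med [-0.0101  0.0021  0.1743] lo [-0.0141 -0.0115  0.1446] hi [0.0106 0.0125 0.191 ]
   head 23 med [ 0.0102 -0.0006  0.1752] lo [-1.000e-04 -9.800e-03  1.658e-01] hi [0.0114 0.0069 0.1828]
   postface 336 med [-0.0119 -0.0006  0.0811] lo [-0.0166 -0.0246  0.0362] hi [-0.0091  0.0217  0.1255]
top0 foot 865 [ 535.9 -184.5] [122.1 114.5] 78.1
   posttop 84 med [-0.0204 -0.0052  0.1892] lo [-0.0261 -0.0267  0.1855] hi [-0.0147  0.0178  0.1934]
   stud 42 med [ 0.0034 -0.004   0.1766] lo [-0.014  -0.0128  0.1677] hi [0.0083 0.0043 0.1863]
   head 29 med [ 0.0046 -0.0029  0.176 ] lo [-0.0021 -0.0122  0.1684] hi [0.0084 0.0047 0.1823]
   postface 140 med [-0.0264 -0.0029  0.0776] lo [-0.0417 -0.0263  0.0367] hi [-0.0246  0.0203  0.1238]
w1 foot 3057 [ 533.8 -181.3] [119.5 106. ] 77.6
   posttop 136 med [-0.0223  0.0091  0.1884] lo [-0.0241  0.0032  0.1855] hi [-0.016   0.0191  0.1898]
   stud 3 med [-0.0148  0.0036  0.1893] lo 
[... 898 characters left out ...]
lo [-0.0012 -0.0123  0.1704] hi [0.0085 0.0048 0.1829]
   postface 143 med [-0.0262 -0.0031  0.0776] lo [-0.044  -0.0257  0.0372] hi [-0.0244  0.0201  0.1275]
wrist1 foot 1043 [ 537.6 -181.6] [119.1 114. ] 77.3
   posttop 412 med [-0.02   -0.0051  0.1887] lo [-0.0237 -0.0236  0.1861] hi [-0.0131  0.0195  0.1899]
   stud 37 med [-0.0137 -0.0044  0.189 ] lo [-0.0149 -0.0129  0.1877] hi [-0.0121  0.0042  0.1901]
   postface 1333 med [-0.0244  0.0042  0.0811] lo [-0.0422 -0.0218  0.0353] hi [-0.0151  0.024   0.1261]
t 5.2 pos [0.5046 0.1432 0.319 ] xaxis yaw 81.3 F [-0.05 -0.23 -6.84] w 0.31881289743993635
tilt [-1.8e-03 -2.0e-04 -1.0e+00]
SHIFT [-424.    60.1  -80.9] TURN [-0.002  0.001  0.058]
```

play_rows(motion=[[-1,0,0,-30,0,0,0],[-1,0,0,-65,0,0,0],[-1,-25,3,-81,0,0,0.01],[-1,-55,8,-81,0,0,0.02],[-1,-90,13,-81,0,0,0.03],[-1,-125,18,-81,0,0,0.04],[-1,-160,23,-81,0,0,0.058],[-1,-195,28,-81,0,0,0.058],[-1,-230,33,-81,0,0,0.058],[-1,-265,38,-81,0,0,0.058]])

```text
clock: 6.2
position: [0.5015, -0.1257, 0.3988]
ee_rot: [-2.44, -1.975, 0.005]
force: [0.4, -1.2, -6.1]
width: 0.325
```

```bash
python3 g.py .503 -.285 .40 78
```

```text
t 6.2 pos [ 0.5015 -0.1257  0.3988] xaxis yaw 78.0 F [ 0.35 -1.18 -6.11] w 0.32469539957077853
tilt [-0.0039 -0.     -1.    ]
SHIFT [-155.5   34.7   -1.2] TURN [-0.004  0.001 -0.   ]
```

play_rows(motion=[[-1,-35,8,-1,-0.004,0,0],[-1,-70,16,-1,-0.004,0,0],[-1,-105,24,-1,-0.004,0,0],[-1,-135,30,-1,-0.004,0,0],[-1,-155,35,-1,-0.004,0,0],[-1,-155,35,-1,-0.004,0,0],[-1,-155,35,-1,-0.004,0,0]])

```text
clock: 6.9
position: [0.5031, -0.2843, 0.3985]
ee_rot: [-2.442, -1.974, 0.002]
force: [1.1, 0.4, -6.9]
width: 0.321
```

```bash
python3 w.py w2 >/dev/null; python3 r.py w2;python3 g.py .503 -.285 .40 78
```

```text
w2 foot 1272 [ 538.2 -182.9] [119.  113.5] 77.8
   posttop 347 med [-0.0186 -0.0019  0.1885] lo [-0.0237 -0.0245  0.1869] hi [-0.0132  0.0206  0.1898]
   stud 198 med [ 0.0018 -0.0024  0.177 ] lo [-0.0146 -0.0111  0.1691] hi [0.0099 0.0078 0.189 ]
   head 120 med [ 0.006  -0.0031  0.1748] lo [-0.0021 -0.0111  0.1684] hi [0.0102 0.0065 0.1811]
   postface 359 med [-0.0242 -0.0044  0.0665] lo [-0.045  -0.0263  0.0341] hi [-0.0159  0.0186  0.1205]
t 6.95 pos [ 0.5035 -0.2835  0.3988] xaxis yaw 78.0 F [-0.49  0.39 -5.71] w 0.32058365550658335
tilt [-1.7e-03  5.0e-04 -1.0e+00]
SHIFT [-1.6 -0.1 -1.2] TURN [-0.002 -0.     0.   ]
```

View pics/w2.png

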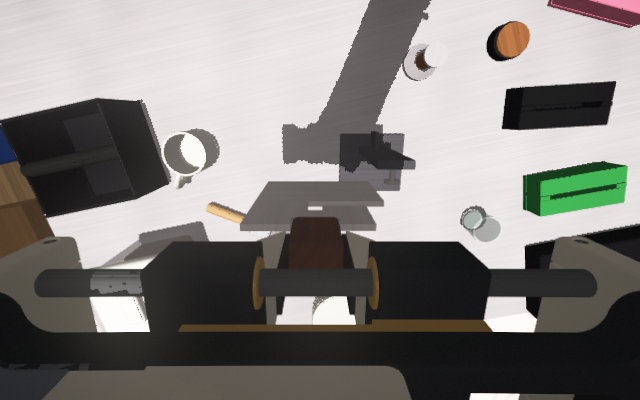

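```bash
cat >> g.py <<'E'
CEN=np.array([.533,-.18]);YAW=-12.2
def rk(x,y): # trial rack frame -> world
    c,s=np.cos(np.radians(YAW)),np.sin(np.radians(YAW)); return CEN+[c*x-s*y,s*x+c*y]
E
python3 - <<'E'
import numpy as np
from g import go,rk
D=np.load("w2.npz");P=D["C"].reshape(-1,3);c,s=np.cos(np.radians(-12.2)),np.sin(np.radians(-12.2))
L=(P-[.533,-.18,0])@np.array([[c,-s,0],[s,c,0],[0,0,1]])
Q=L[(L[:,2]>.184)&(L[:,2]<.195)&(abs(L[:,0])<.05)&(abs(L[:,1])<.05)]
print("post",np.percentile(Q,[0,1,50,99,100],axis=0).round(4).tolist())
S=L[(L[:,2]>.165)&(L[:,2]<.183)&(abs(L[:,0])<.03)&(abs(L[:,1])<.03)]
for a in np.arange(-.014,.014,.002):
    q=S[(S[:,0]>=a)&(S[:,0]<a+.002)]
    if len(q): print(round(a,3),len(q),"y",q[:,1].min().round(4),q[:,1].max().round(4),"z",np.percentile(q[:,2],[5,50,95]).round(4))
x,y=rk(-.0027,-.099);print(x,y);go(x,y,.232,77.8)
E
```

```text
post [[-0.0244, -0.0264, 0.184], [-0.0239, -0.0262, 0.1861], [-0.0186, -0.0019, 0.1885], [-0.013, 0.0226, 0.1904], [-0.0129, 0.0233, 0.1907]]
-0.014 3 y -0.0264 -0.0262 z [0.1679 0.1753 0.1812]
-0.012 10 y -0.0094 0.0044 z [0.1779 0.1796 0.1803]
-0.01 5 y -0.011 0.0061 z [0.1744 0.1764 0.1773]
-0.008 11 y -0.0048 0.0019 z [0.1716 0.1739 0.1747]
-0.006 6 y -0.0048 0.0019 z [0.1726 0.1731 0.1753]
-0.004 11 y -0.0046 0.0028 z [0.1712 0.1738 0.1749]
-0.002 7 y -0.0056 0.0009 z [0.1695 0.1729 0.1734]
0.0 10 y -0.0051 0.001 z [0.171  0.1735 0.1747]
0.002 8 y -0.0052 0.001 z [0.1705 0.1737 0.1744]
0.004 29 y -0.0113 0.0081 z [0.1678 0.1743 0.1785]
0.006 28 y -0.0119 0.0072 z [0.1719 0.1791 0.1813]
0.008 21 y -0.0117 0.0077 z [0.1704 0.1781 0.1817]
0.01 8 y -0.0111 0.0041 z [0.176  0.18   0.1809]
0.5094398222363441 -0.276193596583894
t 6.95 pos [ 0.5035 -0.2835  0.3988] xaxis yaw 78.0 F [-0.49  0.39 -5.71] w 0.32058365550658335
tilt [-1.7e-03  5.0e-04 -1.0e+00]
SHIFT [  8.4   4.6 166.7] TURN [-0.002 -0.     0.004]
```

```bash
python3 - <<'E'
import numpy as np
for n in("top0","w2"):
    P=np.load(n+".npz")["C"].reshape(-1,3)
    Q=P[(P[:,2]>.015)&(P[:,2]<(.25 if n=="top0" else .1))&(P[:,0]>.33)&(P[:,0]<.68)&(P[:,1]<-.23)&(P[:,1]>-.48)]
    g=np.round(Q[:,:2]/.03).astype(int)
    for k in np.unique(g,axis=0):
        m=(g==k).all(1)
        if m.sum()>2: print(n,k*.03,m.sum(),Q[m,2].max().round(3))
E
```

```text
top0 [ 0.42 -0.48] 43 0.07
top0 [ 0.45 -0.48] 63 0.07
top0 [ 0.45 -0.45] 3 0.057
top0 [ 0.48 -0.48] 17 0.07
top0 [ 0.57 -0.48] 16 0.024
top0 [ 0.6  -0.48] 13 0.023
top0 [ 0.6  -0.45] 45 0.025
top0 [ 0.6  -0.42] 48 0.028
top0 [ 0.6  -0.39] 10 0.022
top0 [ 0.63 -0.45] 16 0.025
top0 [ 0.63 -0.42] 76 0.027
top0 [ 0.63 -0.39] 61 0.024
top0 [ 0.63 -0.36] 12 0.023
top0 [ 0.66 -0.42] 4 0.021
top0 [ 0.66 -0.39] 36 0.022
top0 [ 0.66 -0.36] 51 0.026
top0 [ 0.69 -0.36] 7 0.018
w2 [ 0.42 -0.48] 127 0.065
w2 [ 0.45 -0.48] 122 0.066
w2 [ 0.45 -0.45] 80 0.065
w2 [ 0.48 -0.48] 82 0.065
w2 [ 0.57 -0.48] 30 0.02
w2 [ 0.6  -0.48] 32 0.019
w2 [ 0.6  -0.45] 42 0.019
w2 [ 0.63 -0.45] 21 0.019
w2 [ 0.63 -0.42] 90 0.02
w2 [ 0.63 -0.39] 21 0.019
w2 [ 0.63 -0.36] 8 0.017
```

Clear underneath. The neck reads at z ≈ 0.171 and its centre at trial rack (-2.8, -2) mm. I'll descend beside the stud.

play_rows(motion=[[-1,3,2,30,-0.002,0,0.004],[-1,6,4,65,-0.002,0,0.004],[-1,8.4,4.6,100,-0.002,0,0.004],[-1,8.4,4.6,130,-0.002,0,0.004],[-1,8.4,4.6,155,-0.002,0,0.004],[-1,8.4,4.6,170,-0.002,0,0.004],[-1,8.4,4.6,171,-0.002,0,0.004],[-1,8.4,4.6,171,-0.002,0,0.004]])

```text
clock: 7.75
position: [0.5098, -0.2752, 0.2279]
ee_rot: [-2.444, -1.974, -0.001]
force: [-0.2, 0.3, -5.6]
width: 0.319
```

```bash
cat > chk.py <<'E'
from h import *
from g import rk,go,CEN,YAW
import sys
c,s=np.cos(np.radians(YAW)),np.sin(np.radians(YAW));M=np.array([[c,-s,0],[s,c,0],[0,0,1]])
st=arm.observe();t=(st["position"]-[CEN[0],CEN[1],0])@M;print("TCP in trial rack",t.round(4),"F",st["force"].round(2))
n=sys.argv[1];p=arm.get_image(n);C=cloud(p)
np.savez(sys.argv[2]+".npz",C=C,img=p["img"],**{k:p[k] for k in("K","k1","rvec","tvec","depth")});cv2.imwrite(f"pics/{sys.argv[2]}.png",p["img"])
L=(C.reshape(-1,3)-[CEN[0],CEN[1],0])@M
def rep(nm,lo,hi):
    S=L[((L>lo)&(L<hi)).all(1)]
    if len(S)>5: print(nm,len(S),"\n",np.percentile(S,[1,50,99],axis=0).round(4))
    return S
y=t[1]
S=rep("plate",[-.03,y-.06,.09],[.03,min(y+.07,-.033),.21])
if len(S)>30: print("x=a+b(y-y0)+c(z-.15)",np.linalg.lstsq(np.c_[np.ones(len(S)),S[:,1]-y,S[:,2]-.15],S[:,0],rcond=None)[0].round(4))
rep("posttop",[-.05,-.03,.184],[.05,.03,.196]);rep("neck",[-.008,-.012,.16],[.003,.012,.18]);rep("head",[.004,-.016,.155],[.02,.016,.184])
E
python3 chk.py wrist w3; python3 chk.py scene s3
```

```text
TCP in trial rack [-0.0026 -0.0979  0.2279] F [-0.24  0.33 -5.57]
plate 4363 
 [[-0.0051 -0.1481  0.0921]
 [-0.0047 -0.0971  0.1586]
 [-0.0013 -0.0392  0.2089]]
x=a+b(y-y0)+c(z-.15) [-0.0046  0.0053  0.0035]
posttop 1061 
 [[-0.0241 -0.0264  0.1848]
 [-0.0187 -0.0024  0.1885]
 [-0.0127  0.0223  0.1901]]
neck 121 
 [[-0.007  -0.0056  0.1697]
 [-0.0023 -0.0028  0.1734]
 [ 0.0027  0.0016  0.175 ]]
head 284 
 [[ 0.0043 -0.0122  0.1623]
 [ 0.0064 -0.0039  0.1764]
 [ 0.0107  0.0078  0.1818]]
TCP in trial rack [-0.0022 -0.0984  0.2286] F [ 0.99 -0.22 -6.82]
plate 827 
 [[-0.0033 -0.1511  0.0917]
 [ 0.0012 -0.0985  0.1471]
 [ 0.0056 -0.04    0.2087]]
x=a+b(y-y0)+c(z-.15) [ 0.0012 -0.0031 -0.0018]
posttop 69 
 [[-0.0234 -0.0271  0.1842]
 [-0.0137 -0.0025  0.1899]
 [ 0.0101  0.0228  0.1935]]
neck 6 
 [[-0.0066 -0.0048  0.1744]
 [-0.0052 -0.0013  0.1768]
 [ 0.0023  0.0067  0.1791]]
head 30 
 [[ 0.0068 -0.0127  0.1648]
 [ 0.0111 -0.0004  0.1744]
 [ 0.0149  0.0076  0.1835]]
```

View pics/w3.png

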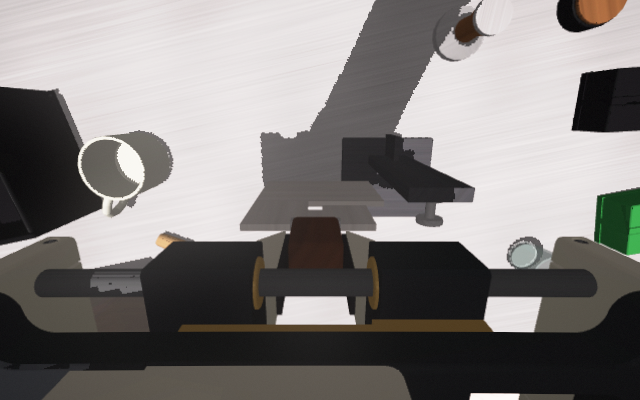

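The plate is centred in the neck (plate centre -2.3, neck centre about -2.4 mm) and square to 0.3°. I'll slide the lip under the stud.

play_rows(motion=[[-1,12,0,0,0,0,0],[-1,24,0,0,0,0,0],[-1,35,0,0,0,0,0],[-1,42,0,0,0,0,0],[-1,45,0,0,0,0,0],[-1,45,0,0,0,0,0],[-1,45,0,0,0,0,0],[-1,45,0,-2,0,0,0],[-1,45,0,-3,0,0,0],[-1,45,0,-3,0,0,0]])

```text
clock: 8.85
position: [0.5197, -0.2325, 0.2321]
ee_rot: [2.443, 1.971, 0.002]
force: [0.4, -0.0, -6.6]
width: 0.32
```

```bash
python3 chk.py wrist w4
```

```text
TCP in trial rack [-0.0019 -0.0541  0.2321] F [ 0.39 -0.02 -6.57]
plate 2926 
 [[-4.200e-03 -1.047e-01  9.100e-02]
 [-3.700e-03 -7.100e-02  1.630e-01]
 [-1.000e-04 -3.370e-02  2.083e-01]]
x=a+b(y-y0)+c(z-.15) [-0.0035  0.0078 -0.0004]
posttop 1157 
 [[-0.0242 -0.0278  0.1845]
 [-0.0179 -0.0043  0.1886]
 [-0.0034  0.0226  0.1943]]
neck 179 
 [[-0.0068 -0.0118  0.1605]
 [-0.0021 -0.0038  0.1721]
 [ 0.0026  0.0059  0.1756]]
head 168 
 [[ 0.0041 -0.0055  0.1627]
 [ 0.0062  0.0009  0.1773]
 [ 0.0108  0.0082  0.1818]]
```

play_rows(motion=[[-1,0,0,-0.5,0,0,0],[-1,0,0,-1,0,0,0],[-1,0,0,-1.5,0,0,0],[-1,0,0,-1.5,0,0,0]])

```text
clock: 9.3
position: [0.5197, -0.2324, 0.2336]
ee_rot: [2.443, 1.972, 0.002]
force: [0.5, -0.3, -5.4]
width: 0.321
```

play_rows(motion=[[-1,0,0,-0.5,0,0,0],[-1,0,0,-1,0,0,0],[-1,0,0,-1,0,0,0]])

```text
clock: 9.6
position: [0.5198, -0.2324, 0.2347]
ee_rot: [2.443, 1.972, 0.002]
force: [-0.4, -1.0, -6.5]
width: 0.319
```

play_rows(motion=[[-1,0,0,-0.5,0,0,0],[-1,0,0,-1,0,0,0],[-1,0,0,-1,0,0,0]])

```text
clock: 9.9
position: [0.5197, -0.2323, 0.2356]
ee_rot: [2.443, 1.972, 0.002]
force: [0.1, 0.1, -6.8]
width: 0.323
```

play_rows(motion=[[-1,0,0,-0.5,0,0,0],[-1,0,0,-0.8,0,0,0],[-1,0,0,-0.8,0,0,0]])

```text
clock: 10.2
position: [0.5195, -0.2322, 0.236]
ee_rot: [2.444, 1.972, 0.001]
force: [1.6, -0.1, -12.1]
width: 0.32
```

play_rows(motion=[[-1,0,0,-0.5,0,0,0],[-1,0,0,-0.8,0,0,0],[-1,0,0,-0.8,0,0,0]])

```text
clock: 10.5
position: [0.5193, -0.2319, 0.2362]
ee_rot: [2.444, 1.973, 0.001]
force: [2.3, 0.4, -16.7]
width: 0.322
```

```bash
python3 -c "
from h import *
s=arm.observe();print(s['position'],s['force'],s['ft_torque'])"
```

```text
[ 0.5193052  -0.23186734  0.23624044] [  2.3001064    0.37567596 -16.70868588] [-0.37182621 -0.4511379  -0.11017221]
```

Contact found: the lip meets the stud at TCP z ≈ 0.2357, so the stud axis is at ≈ 0.172, which agrees with vision. I'll back off 2 mm so the stud is centred in the slot.

play_rows(motion=[[-1,0,0,1.5,0,0,0],[-1,0,0,2.5,0,0,0],[-1,0,0,2.5,0,0,0],[-1,0,0,2.5,0,0,0]])

```text
clock: 10.9
position: [0.5195, -0.2321, 0.2342]
ee_rot: [2.444, 1.972, 0.001]
force: [-0.2, 1.1, -6.1]
width: 0.322
```

```bash
python3 chk.py wrist w5; python3 -c "
from g import *
x,y=rk(-.0023,-.0024);go(x,y,.2337,77.8)"
```

```text
TCP in trial rack [-0.0022 -0.0538  0.2342] F [-0.18  1.06 -6.11]
plate 2864 
 [[-0.0046 -0.1043  0.0931]
 [-0.0041 -0.0703  0.1648]
 [-0.0006 -0.0337  0.2082]]
x=a+b(y-y0)+c(z-.15) [-0.0039  0.0075  0.0009]
posttop 1107 
 [[-0.0242 -0.028   0.1842]
 [-0.018  -0.0046  0.1885]
 [-0.0038  0.0227  0.1953]]
neck 195 
 [[-0.007  -0.0114  0.1603]
 [-0.0024 -0.0033  0.1721]
 [ 0.0026  0.0062  0.1756]]
head 154 
 [[ 0.0043 -0.0051  0.1629]
 [ 0.0063  0.0014  0.1769]
 [ 0.0107  0.0083  0.1815]]
t 10.95 pos [ 0.5195 -0.232   0.2341] xaxis yaw 77.8 F [-0.66 -0.35 -6.87] w 0.3237723959350375
tilt [ 1.3e-03 -3.0e-04 -1.0e+00]
SHIFT [51.3 -0.1  0.4] TURN [0.001 0.    0.   ]
```

play_rows(motion=[[-1,3,-0.5,0.4,0,0,0],[-1,7,-0.5,0.4,0,0,0],[-1,11,-0.5,0.4,0,0,0],[-1,15,-0.5,0.4,0,0,0],[-1,18,-0.5,0.4,0,0,0],[-1,18,-0.5,0.4,0,0,0]])

```text
clock: 11.55
position: [0.523, -0.2136, 0.2337]
ee_rot: [2.443, 1.974, 0.002]
force: [0.2, -0.1, -6.8]
width: 0.323
```

play_rows(motion=[[-1,3,0,0,0,0,0],[-1,7,0,0,0,0,0],[-1,11,0,0,0,0,0],[-1,13,0,0,0,0,0],[-1,13,0,0,0,0,0]])

```text
clock: 12.05
position: [0.5259, -0.2003, 0.2337]
ee_rot: [2.442, 1.975, 0.002]
force: [-0.4, -0.3, -5.9]
width: 0.32
```

```bash
python3 -c "
from g import *
x,y=rk(-.0023,-.0024);go(x,y,.2337,77.8)"
```

```text
t 12.05 pos [ 0.5259 -0.2003  0.2337] xaxis yaw 77.9 F [-0.38 -0.33 -5.91] w 0.3198694607250369
tilt [ 1.4e-03  2.0e-04 -1.0e+00]
SHIFT [18.9  0.3 -0. ] TURN [ 0.001 -0.     0.002]
```

No contact so far. I'll go on to the inner end.

play_rows(motion=[[-1,4,0,0,0,0,0],[-1,8,0,0,0,0,0],[-1,12,0,0,0,0,0],[-1,15,0,0,0,0,0],[-1,17,0,0,0,0,0],[-1,18.5,0,0,0,0,0],[-1,18.5,0,0,0,0,0],[-1,18.5,0,0,0,0,0]])

```text
clock: 12.85
position: [0.5297, -0.1823, 0.2337]
ee_rot: [2.442, 1.975, 0.002]
force: [0.5, -0.1, -6.3]
width: 0.319
```

```bash
python3 chk.py scene s6 | head -1; python3 -c "
from g import *
x,y=rk(-.0023,-.0024);go(x,y,.2197,77.8)
p=cv2.imread('pics/s6.png')[180:270,230:310];cv2.imwrite('pics/s6c.png',cv2.resize(p,None,fx=6,fy=6,interpolation=cv2.INTER_CUBIC))"
```

```text
TCP in trial rack [-0.0027 -0.003   0.2337] F [ 0.51 -0.14 -6.27]
t 12.9 pos [ 0.5297 -0.1824  0.2337] xaxis yaw 77.9 F [-0.02  0.13 -6.96] w 0.32160401031868296
tilt [ 1.4e-03  1.0e-04 -1.0e+00]
SHIFT [ 0.6  0.4 14. ] TURN [ 0.001 -0.     0.002]
```

View pics/s6c.png

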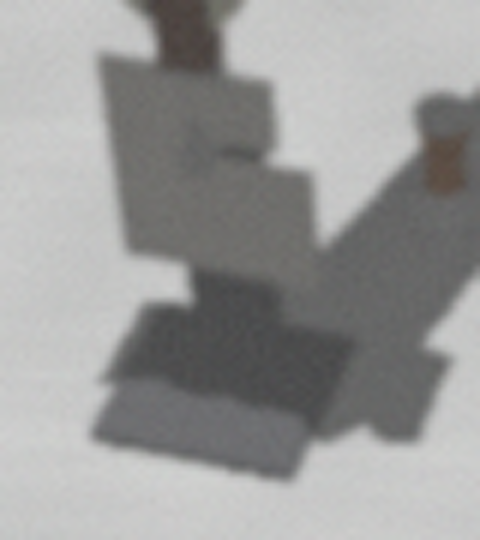

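The stud's head sits at the slot's inner end (crop pixel 200,150). I'll lower gently.

play_rows(motion=[[-1,0.3,0,2,0,0,0],[-1,0.3,0,4,0,0,0],[-1,0.3,0,6,0,0,0],[-1,0.3,0,8,0,0,0],[-1,0.3,0,8,0,0,0]])

```text
clock: 13.4
position: [0.5296, -0.182, 0.2253]
ee_rot: [2.443, 1.975, 0.001]
force: [-1.2, 0.4, -6.8]
width: 0.32
```

play_rows(motion=[[-1,0,0,1.5,0,0,0],[-1,0,0,3,0,0,0],[-1,0,0,4.5,0,0,0],[-1,0,0,4.5,0,0,0]])

```text
clock: 13.8
position: [0.5294, -0.182, 0.2206]
ee_rot: [-2.443, -1.975, -0.001]
force: [-0.1, -0.2, -6.2]
width: 0.316
```

play_rows(motion=[[-1,0,0,0.5,0,0,0],[-1,0,0,0.8,0,0,0],[-1,0,0,0.8,0,0,0]])

```text
clock: 14.1
position: [0.5295, -0.182, 0.2197]
ee_rot: [-2.443, -1.975, -0.001]
force: [-0.8, -0.6, -6.4]
width: 0.317
```

play_rows(motion=[[-1,0,0,0.4,0,0,0],[-1,0,0,0.7,0,0,0],[-1,0,0,0.7,0,0,0]])

```text
clock: 14.4
position: [0.5295, -0.182, 0.2191]
ee_rot: [2.443, 1.975, 0.001]
force: [0.1, -0.7, -6.6]
width: 0.32
```

```bash
python3 chk.py wrist w7
```

```text
TCP in trial rack [-0.003  -0.0027  0.2191] F [ 0.05 -0.68 -6.6 ]
plate 1170 
 [[-5.400e-03 -5.370e-02  9.280e-02]
 [-4.900e-03 -4.350e-02  1.767e-01]
 [-2.000e-04 -3.340e-02  2.075e-01]]
x=a+b(y-y0)+c(z-.15) [-0.005  -0.0033  0.016 ]
posttop 1475 
 [[-0.0242 -0.0278  0.1842]
 [-0.0169 -0.0011  0.1885]
 [-0.0046  0.028   0.195 ]]
neck 151 
 [[-0.0067 -0.0118  0.1653]
 [-0.005   0.0006  0.174 ]
 [-0.0044  0.0119  0.1798]]
```

play_rows(motion=[[-1,0,0,0.4,0,0,0],[-1,0,0,0.7,0,0,0],[-1,0,0,0.7,0,0,0]])

```text
clock: 14.75
position: [0.5297, -0.1821, 0.2188]
ee_rot: [2.443, 1.975, 0.002]
force: [0.2, 0.5, 0.1]
width: 0.32
```

play_rows(motion=[[-1,0,0,0.4,0,0,0],[-1,0,0,0.7,0,0,0],[-1,0,0,0.7,0,0,0]])

```text
clock: 15.05
position: [0.5299, -0.1822, 0.2186]
ee_rot: [2.442, 1.974, 0.003]
force: [-1.1, 0.9, 4.6]
width: 0.324
```

Seated: the weight is on the stud at TCP z 0.2188. I'll relieve it slightly, soften the grip and open.

play_rows(motion=[[-1,0,0,-0.5,0,0,0],[-1,0,0,-0.5,0,0,0],[-1,0,0,-0.5,0,0,0]], force=15)

```text
clock: 15.35
position: [0.5299, -0.1822, 0.2188]
ee_rot: [2.442, 1.974, 0.002]
force: [0.3, -0.1, -2.6]
width: 0.324
```

play_rows(motion=[[-0.2,0,0,0,0,0,0],[-0.2,0,0,0,0,0,0],[-0.2,0,0,0,0,0,0],[-0.1,0,0,0,0,0,0],[0.1,0,0,0,0,0,0],[0.2,0,0,0,0,0,0],[0.3,0,0,0,0,0,0],[0.4,0,0,0,0,0,0],[0.5,0,0,0,0,0,0],[0.5,0,0,0,0,0,0]])

```text
clock: 16.35
position: [0.5299, -0.1822, 0.2188]
ee_rot: [2.442, 1.974, 0.002]
force: [0.3, 0.6, -0.2]
width: 0.748
```

```bash
python3 chk.py wrist w8; python3 chk.py scene s8
```

```text
TCP in trial rack [-0.0026 -0.0028  0.2188] F [ 0.28  0.57 -0.21]
plate 1158 
 [[-5.500e-03 -5.380e-02  9.310e-02]
 [-5.000e-03 -4.350e-02  1.776e-01]
 [-1.000e-04 -3.330e-02  2.060e-01]]
x=a+b(y-y0)+c(z-.15) [-0.0049 -0.0015  0.0178]
posttop 1488 
 [[-0.0242 -0.0281  0.1843]
 [-0.0168 -0.0012  0.1885]
 [-0.0046  0.0277  0.1951]]
neck 145 
 [[-0.0071 -0.0118  0.1628]
 [-0.005  -0.0003  0.1743]
 [-0.0031  0.0117  0.1798]]
TCP in trial rack [-0.0026 -0.0028  0.2188] F [ 0.37 -0.48 -0.27]
plate 187 
 [[-4.500e-03 -5.610e-02  9.270e-02]
 [ 1.000e-04 -4.380e-02  1.551e-01]
 [ 3.800e-03 -3.350e-02  2.087e-01]]
x=a+b(y-y0)+c(z-.15) [ 0.0011  0.0259 -0.0032]
posttop 56 
 [[-0.0038 -0.0296  0.1841]
 [-0.0002  0.0008  0.1896]
 [ 0.0131  0.0294  0.1958]]
neck 13 
 [[-2.900e-03 -1.010e-02  1.658e-01]
 [ 1.000e-04  5.400e-03  1.753e-01]
 [ 1.400e-03  1.180e-02  1.797e-01]]
head 32 
 [[ 0.0045 -0.0127  0.1555]
 [ 0.0103 -0.0012  0.1733]
 [ 0.0135  0.0082  0.1831]]
```

View pics/w8.png

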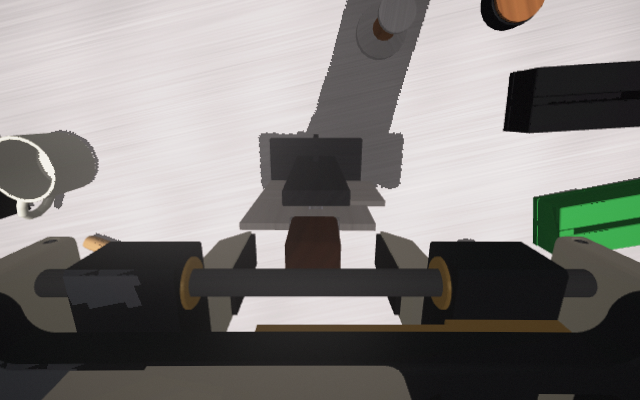

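It hangs upright at (313,240) with the fingers clear of it on both sides. I'll retreat straight up.

play_rows(motion=[[0.7,0,0,-5,0,0,0],[0.7,0,0,-20,0,0,0],[0.7,0,0,-45,0,0,0],[0.7,0,0,-75,0,0,0],[0.7,0,0,-105,0,0,0],[0.7,0,0,-130,0,0,0],[0.7,0,0,-140,0,0,0],[0.7,0,0,-140,0,0,0],[0.7,0,0,-140,0,0,0],[0.7,0,0,-140,0,0,0]])

```text
clock: 17.45
position: [0.5291, -0.1819, 0.3574]
ee_rot: [-2.442, -1.974, 0.0]
force: [0.1, -0.8, -0.6]
width: 0.851
```

```bash
cat > f.py <<'E'
from h import *
from g import CEN,YAW
c,s=np.cos(np.radians(YAW)),np.sin(np.radians(YAW));M=np.array([[c,-s,0],[s,c,0],[0,0,1]])
for n in ("scene","wrist"):
    p=arm.get_image(n);L=(cloud(p).reshape(-1,3)-[CEN[0],CEN[1],0])@M
    S=L[((L>[-.012,-.08,.09])&(L<[.004 if n=="wrist" else .008,.08,.2])).all(1)]
    S=S[(abs(S[:,1]+.002)>.028)]
    print(n,len(S),"y",np.percentile(S[:,1],[1,99]).round(4),"fit",np.linalg.lstsq(np.c_[np.ones(len(S)),S[:,1],S[:,2]-.15],S[:,0],rcond=None)[0].round(4))
    H=L[((L>[-.03,-.04,.215])&(L<[.03,.04,.28])).all(1)];T=H[H[:,2]>H[:,2].max()-.006]
    print(" handle top",len(T),T.mean(0).round(4),"zmax",np.percentile(H[:,2],98).round(4))
    U=L[((L>[-.015,-.058,.19])&(L<[.015,.048,.215])).all(1)]
    print(" z of plate top, by y:",[(round(a,2),np.percentile(U[(U[:,1]>a)&(U[:,1]<a+.01),2],95).round(4)) for a in(-.05,-.04,.018,.026) if ((U[:,1]>a)&(U[:,1]<a+.01)).sum()>3])
    cv2.imwrite(f"pics/f_{n}.png",p["img"])
p=cv2.imread('pics/f_scene.png')[175:275,225:315];cv2.imwrite('pics/fc.png',cv2.resize(p,None,fx=6,fy=6,interpolation=cv2.INTER_CUBIC))
E
python3 f.py
```

```text
scene 378 y [-0.055   0.0574] fit [-0.0001 -0.0026 -0.0007]
 handle top 46 [-1.000e-04 -4.100e-03  2.578e-01] zmax 0.2597
 z of plate top, by y: [(-0.05, np.float64(0.2081)), (-0.04, np.float64(0.2101)), (0.02, np.float64(0.2097)), (0.03, np.float64(0.2099))]
wrist 601 y [-0.053   0.0583] fit [-0.0049  0.0082  0.006 ]
 handle top 646 [-0.0034 -0.003   0.2554] zmax 0.257
 z of plate top, by y: [(-0.05, np.float64(0.206)), (-0.04, np.float64(0.2066)), (0.02, np.float64(0.207)), (0.03, np.float64(0.2074))]
```

View pics/fc.png

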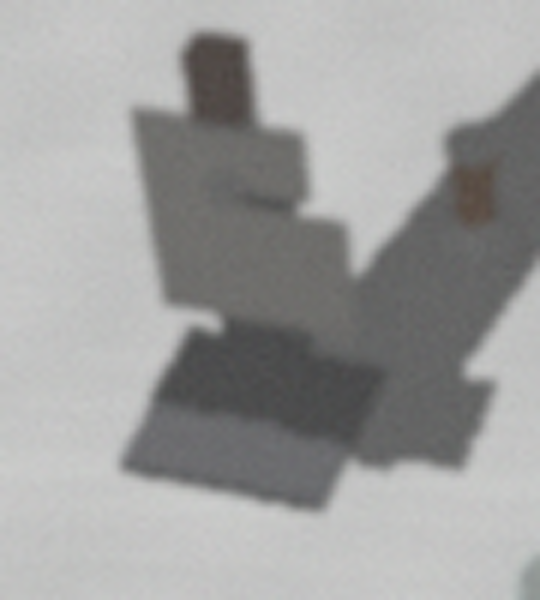

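The scraper hangs level on the stud, with the head visible at crop pixel (220,180) and the gripper well clear. Handing in.

```bash
python3 -c "
from cell import arm
print(arm.sign_off())"
```

```text
the job is handed in; nothing more can be done
None
```

The scraper is hanging on the stand's stud and the job is handed in at about 17.6 s of the 61 s allowed. `sign_off()` reported no verdict.

**What I did**
- I lifted the scraper out of the black block by its handle.
- I raised the lip against the underside of the stud to find its height. The stud's axis came out about 172 mm above the counter, against 170–172 mm from the wrist camera. I put up to about 10 N on the stud while feeling for it.
- I slid the slot over the neck without any contact showing, then lowered it until the weight went onto the stud, pressing with about 11 N at most.
- I released it and moved the arm 140 mm straight up.

**Last checks**
- **Level and square:** the plate's top edge is level to about 1° and the plate is square to the stud within about 0.5°.
- **Position:** the seat point is within about 1 mm of the stud's line sideways and along the neck.
- **Support:** after release the force on the wrist was about zero, so the weight was off the gripper. The fingers were clear of the handle on both sides.

**Disagreements**
- The scene camera reads about 3–5 mm off the wrist camera in the stud's direction, and about 3 mm higher. I used the wrist camera, and compared the plate and stud within the same picture.
- The final seating contact came about 1 mm lower than the lip contact predicted, which I put down to slight give in the grip.

I did not re-measure the bystanders at the end. The arm and scraper stayed above or clear of them all the way, and no force showed any contact with them.

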